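Snap the green cubby door shut under the sink

TASK

The dishwasher tablets live in the little under-sink box with the green door, and that door has been left ajar. Push it gently shut past its roller catch until it snaps fully home, then let go. Leave the white door ajar just as it is, so the sponges dry, and don't bump the steel soap dispenser.

Things in the scene. Friction and masses are not known exactly. Their poses are not given: they have to be found in the camera images.
- green_cubby: fixed grey melamine box with the green door, 200 mm wide, 150 deep, 170 high; origin at the centre of its underside; its x axis points from the door side to the back, y to the hinge side, z up. A roller catch on its top (two sprung white rollers, brass-tipped striker on the door) stands up to 18 mm above the top, near the door's free edge. The doors of both boxes face away from the robot.
- green_door (a joint): opening angle of the green door (rad): 0 fully shut, starts at 0.35 to 0.75; upright hinge, light friction holds it where left. It swings freely down to about 0.08, where the striker meets the rollers; from there a push of about 12 N at the steel plate takes it to about 0.03, where it snaps to 0 by itself and stays.
- green_plate (a point): centre of the outer face of the steel push plate (50 wide, 40 mm high) on the green door; moves with it. x points level into the door (the way to push), y level along it to the hinge. The upright hinge line is 145 mm along +y and 14 along +x. Door top 28 mm above, free edge 54 mm along -y. Door 12 mm thick. A knob, 22 mm wide, stands 22 mm out, 80 mm below, 20 along -y.
- white_plate (a point): the same point and axes on the white door of the other, otherwise equal box, which stands beside the green one on either side of it; that door is ajar by 0.35 to 0.75 rad and is to stay as it is.
- dispenser: loose stainless steel push dispenser standing beside the boxes, 68 mm in diameter, 166 mm high, with a spout reaching 46 mm from its axis; origin at the centre of its underside. Leave it standing where it is.
There are look-alikes about, which are no part of the job. There is more than one size of the dispenser; the one meant has the size given above.

How it is judged:
At the end, for the whole second after the job is handed in: The green door is snapped shut past its catch (within 0.02 rad of fully shut), the white door's plate is within 15 mm of where it began, and the dispenser stands upright within 20 mm of where it began (value of joint green_door below 0.02 rad and distance of white_plate from where it was at the start of the episode below 0.015 m and distance of dispenser from where it was at the start of the episode below 0.02 m and angle between dispenser's own z axis and vertical below 0.17 rad); the robot touches nothing.
It fails at once if the white door is moved by more than 30 mm (distance of white_plate from where it was at the start of the episode above 0.03 m).
It fails at once if the dispenser is knocked over (angle between dispenser's own z axis and vertical above 0.5 rad).
It fails at once if the green door or its box is pushed or struck with more than 80 N (contact force between green_cubby and the arm above 80 N or contact force between green_cubby and the fingers above 80 N).
It also fails if it takes over 38 s, if anything falls off the work surface, if the arm or the gripper's body presses on something with over 40 N, if the wrist force passes 120 N, or if a joint passes its speed limit or range.

ROBOT

A 7-joint arm with a two-finger parallel gripper is mounted at the origin on the work surface. World frame = base frame: x ahead of the robot, y to its left, z up, the work surface at z = 0. Lengths are in m, angles in rad, forces in N, time in s.
With the tool pointing down it reaches from about 0.4 to 0.85 m from the base axis. Payload 10.4 kg.
Tool frame: the origin (TCP) lies on the mounting face of the last link; the fingertips stand 173 mm ahead of it and the grasp point (between the pads) lies 155 mm ahead of it (manip.tip_extent is the distance from the TCP to the fingertips, in m); z points along the fingers, y is the line along which they close (so a half turn about z gives the same grasp; the last joint's range is limited). The gripper opens to 85 mm and grips with 20 to 120 N. Pads are 22 mm wide; open, the fingers measure 114 mm over their backs; the gripper's body (76 mm by 85 mm) begins 54 mm behind the grasp point. The pads swing forward as they close: fully open they stand 13 mm farther back than shut.
Start: joints at [1.306, 0.332, -0.065, 1.46, 0.022, 1.35, -0.088], TCP at [0.15, -0.607, 0.405] pointing down, gripper open.
Joint ranges: [-2.6, 2.6], [-0.5, 2.12], [-1.47, 1.34], [0.16, 2.42], [-1.27, 4.41], [0.06, 2.06], [-2.6, 2.6]. Speed limits (rad/s): [2.22, 2.22, 2.79, 2.79, 3.14, 3.14, 3.14].

INTERFACE

Orientations are given as a unit quaternion [x, y, z, w].
In Python, from workcell import manip gives the robot as it stands.
- The arm moves only by the tool move_arm, never from a script. Its argument "plan" is one flat list of numbers, 7 for each row, row after row: the turn, a rotation vector about the tool's x, y, z in rad, then the shift along the tool's x, y, z in m, then the finger opening in m, from 0 to 0.0854. In form: [ax, ay, az, dx, dy, dz, gripper, ax, ay, az, dx, dy, dz, gripper, ...]. A call has 1 to 12 rows; each row is the pose to reach, as a shift and turn from the pose commanded when the call began, along the tool's axes at that moment; what a row does not reach only later rows make up. A row lasts 1/8 s, in which the tool goes at most 62.5 mm and 10.7 degrees, less where a joint would pass 70% of its speed; a pose out of reach is approached as far as the arm can. A call with a gripper value outside its range is refused whole. The fingers move at their own pace and stop on an object; "squeeze" is the grip in N (left out, the last holds). Time passes only in rows, so rows that repeat a pose let the fingers close. It gives the time, the measured TCP pose, the force, the opening and the grip force at its end, in the units of the state.
- manip.get_obs(): the state, without advancing time (a new reading comes with each control period).
- manip.camera(name): name is "scene" or "top" or "wrist"; returns a dict with "color" (400x640x3 uint8, red, green, blue), "fx", "fy", "cx", "cy" (pixels), "dist" ([k1, k2, p1, p2, k3] as OpenCV has them; the pictures are not rectified), "cam_to_world" (4x4, takes a point from camera to world coordinates); the wrist camera has in their place "mount" (4x4, takes a point from camera to tool coordinates, whose origin is the TCP and whose axes are the flange's). Camera axes: x right, y down, z forward; pixel columns grow to the right and rows downward; lengths in m; the calibration is good to about 2 mm. A picture is of the moment at which its call begins: read the wrist's pose just before it. There is no depth.
- manip.hand_in(): hands the job in; it is judged then, once.
Trained networks look in a picture, given as the dict that the camera call returned (one of the last four; its "shot" number tells which), for a name from the list of things; names that differ only in an ending like _2 or _b are one class to them, and where a whole thing is asked for, a point or a joint stands for the part that bears it (a point fixed in the world has none). Each returns a list of dicts, best first, with "conf" (0 to 1); they miss things now and then, are a little off and sometimes report something else, mostly with a low value. They report only what shows in the picture. A call takes as long as a camera call. They do not tell look-alikes from the thing itself.
- manip.look_for(picture, label): "position" ([x, y, z] in m, in the coordinates of the camera as it stood for that picture, good to about 4 mm: the middle of the surface that is visible of it).
- manip.silhouettes(picture, label): "pixels" (400x640 bool, what is visible of it).
- manip.tip_of(picture, label): "position" ([x, y, z] in m, in the coordinates of the camera as it stood for that picture, good to about 4 mm: a listed point, or the origin of a listed thing).
The state is a dict: "clock": time; "joint_pos": joint angles; "joint_velocities": joint speeds; "tau": joint torques, N m; "position": TCP position; "ee_rot": TCP orientation; "ft_force": force on the tool from outside, world axes, zero at the start; "torque": the same for the moment, N m; "grip_width": opening from 0.0 (shut) to 1.0 (fully open); "grasp_force": force on a finger pad.
Only numpy, scipy, OpenCV 4.12 (cv2) and the standard library are available. Lean on these libraries where they do the work, as an engineer would, in place of code of your own. Each camera call takes 0.05 s, during which the arm holds its last target. There are 200 camera calls.

## Working session

There is one attempt and no reset: what is moved stays moved. The work goes in short steps, Python scripts to look and compute and a tool call to move; the robot and the scene stay as the last step left them, time stands still between calls to the robot, and variables do not carry over. Pictures are saved under pics/ and viewed, at most 10 in all, crops included, and the job is handed in when it is done.

Besides the shell and the picture viewer there is one more tool, called after "Emit:" as a command line: name --argument value ..., lists and objects as JSON in quotes. move_arm: Moves the arm, as the interface text tells. Its arguments: {"type":"object","properties":{"plan":{"type":"array","items":{"type":"number"}},"squeeze":{"type":"number"}},"required":["plan"]}

```bash
mkdir -p pics
cat > h.py <<'E'
import numpy as np,cv2
from workcell import manip
def w(p,c): return (np.array(c["cam_to_world"])@np.r_[p,1])[:3]
E
python3 - <<'E'
from h import *
ims=[]
for n in("scene","top"):
    c=manip.camera(n); ims.append(c["color"])
    for l in("green_cubby","green_plate","white_plate","dispenser"):
        for d in manip.tip_of(c,l): 
            p=np.array(d["position"]);px,_=cv2.projectPoints(p[None],np.zeros(3),np.zeros(3),np.array([[c["fx"],0,c["cx"]],[0,c["fy"],c["cy"]],[0,0,1]]),np.array(c["dist"]))
            print(n,l,round(d["conf"],2),w(p,c).round(3),px.ravel().round())
    cv2.imwrite(f"pics/{n}.png",c["color"][:,:,::-1])
    print(np.array(c["cam_to_world"]).round(2))
o=manip.get_obs();print(o["position"],o["ee_rot"],o["clock"])
E
```

```text
scene green_cubby 0.57 [0.414 0.142 0.001] [302. 205.]
scene green_plate 0.7 [0.573 0.17  0.14 ] [350. 193.]
scene white_plate 0.84 [ 0.624 -0.115  0.142] [279. 262.]
scene dispenser 0.8 [0.511 0.389 0.001] [381. 183.]
scene dispenser 0.78 [ 0.395  0.417 -0.002] [360. 163.]
scene dispenser 0.6 [0.527 0.509 0.002] [409. 168.]
[[ 0.68  0.5  -0.53  1.17]
 [ 0.73 -0.46  0.5  -0.51]
 [ 0.01 -0.73 -0.68  0.99]
 [ 0.    0.    0.    1.  ]]
top green_plate 0.96 [0.577 0.17  0.139] [292. 162.]
top white_plate 0.64 [ 0.624 -0.116  0.141] [398. 145.]
top dispenser 0.75 [0.402 0.419 0.001] [210. 231.]
top dispenser 0.73 [0.528 0.511 0.004] [181. 189.]
top dispenser 0.67 [0.513 0.384 0.   ] [223. 194.]
[[-0.01 -0.99  0.15  0.33]
 [-1.    0.   -0.01  0.13]
 [ 0.01 -0.15 -0.99  1.12]
 [ 0.    0.    0.    1.  ]]
[ 0.14966176 -0.60680341  0.40471686] [9.92700114e-01 1.20608806e-01 4.40474259e-06 2.25552457e-05] 0.5
```

View pics/scene.png

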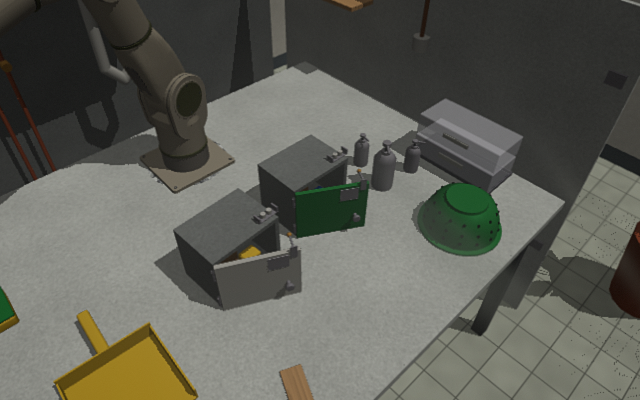

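View pics/top.png

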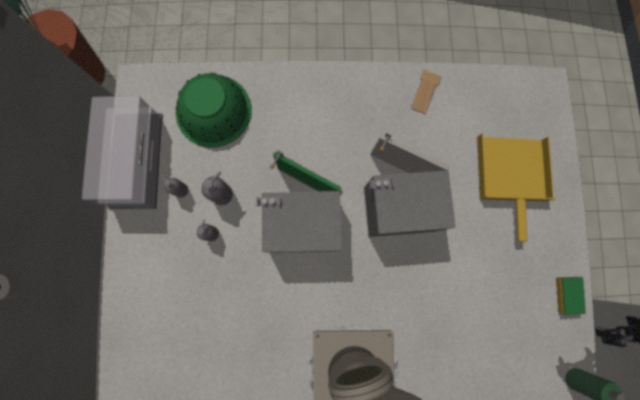

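Both views show two boxes. The green door has its plate at scene (350,193) / top (292,162). The white door has its plate at scene (279,262) / top (398,145).
Possible mix-ups:
- **Door:** white door (279,262), green colander (460,215) and green sponge (5,310).
- **Dispenser:** three sizes, at (360,150), (384,165) and (412,155). I'll stay clear of all of them.

I choose the green door at (335,207) and will check it in a crop.

```bash
cat >> h.py <<'E'
from scipy.spatial.transform import Rotation as R
def row(tip,lean=.25,yaw=0.):
    """plan row that puts the shut fingertips at world point tip, hand leaning outward (+x)"""
    o=manip.get_obs(); R0=R.from_quat(o["ee_rot"]); s,c=np.sin(lean),np.cos(lean)
    Rd=R.from_euler("z",yaw)*R.from_matrix(np.array([[c,0,-s],[0,-1,0],[-s,0,-c]]))
    tcp=np.array(tip)-manip.tip_extent*Rd.as_matrix()[:,2]
    print("row",(R0.inv()*Rd).as_rotvec().round(3),R0.inv().apply(tcp-o["position"]).round(4),"tcp",tcp.round(3))
E
python3 - <<'E'
from h import *
im=cv2.imread("pics/scene.png")[120:250,240:420]
cv2.imwrite("pics/crop.png",cv2.resize(im,None,fx=4,fy=4,interpolation=cv2.INTER_CUBIC))
P=np.array([.575,.170]);
for th in(.45,.53,.6):
    u=np.array([-np.sin(th),-np.cos(th)]);n=np.array([-np.cos(th),np.sin(th)]);print(th,P+.145*u+.014*n)
row([.64,.16,.27])
E
```

```text
0.45 [0.49932374 0.04552469]
0.53 [0.48961837 0.05197044]
0.6 [0.48157214 0.05823133]
row [ 0.03  -0.249  0.241] [ 0.7013 -0.6168 -0.0333] tcp [0.683 0.16  0.438]
```

View pics/crop.png

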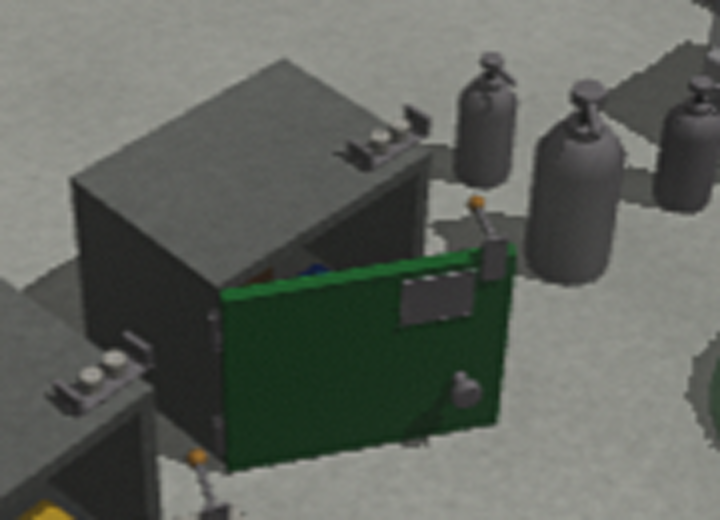

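The crop shows the green door hinged at its left edge (220,390). The steel plate is at (438,298), and the striker is to its right at (490,250). The choice is confirmed, so I start moving, first to a point above and outside the door.

Emit:
move_arm --plan '[0, 0, 0, 0, 0, -0.04, 0, 0.03, -0.25, 0.24, 0.7, -0.615, -0.035, 0, 0.03, -0.25, 0.24, 0.7, -0.615, -0.035, 0, 0.03, -0.25, 0.24, 0.7, -0.615, -0.035, 0, 0.03, -0.25, 0.24, 0.7, -0.615, -0.035, 0, 0.03, -0.25, 0.24, 0.7, -0.615, -0.035, 0, 0.03, -0.25, 0.24, 0.7, -0.615, -0.035, 0, 0.03, -0.25, 0.24, 0.7, -0.615, -0.035, 0, 0.03, -0.25, 0.24, 0.7, -0.615, -0.035, 0, 0.03, -0.25, 0.24, 0.7, -0.615, -0.035, 0, 0.03, -0.25, 0.24, 0.7, -0.615, -0.035, 0, 0.03, -0.25, 0.24, 0.7, -0.615, -0.035, 0]'

```text
clock: 2.0
position: [0.5433, -0.041, 0.4413]
ee_rot: [0.992, -0.0, -0.125, 0.0]
ft_force: [1.0, -0.1, -0.3]
grip_width: 0.004
grasp_force: 0.0
```

Run:
```python
from h import *
o=manip.get_obs();print(o["clock"],o["ft_force"],o["grip_width"],o["position"])
row([.64,.16,.27])
```

```text
2.0 [ 1.0075097  -0.13995627 -0.33173082] 0.0038583271536458924 [ 0.54331396 -0.04103804  0.44131457]
row [ 0.001  0.    -0.   ] [ 0.136  -0.2011 -0.0315] tcp [0.683 0.16  0.438]
```

Emit:
move_arm --plan '[0, 0, 0, 0.136, -0.2, -0.032, 0, 0, 0, 0, 0.136, -0.2, -0.032, 0, 0, 0, 0, 0.136, -0.2, -0.032, 0, 0, 0, 0, 0.136, -0.2, -0.032, 0, 0, 0, 0, 0.136, -0.2, -0.032, 0, 0, 0, 0, 0.136, -0.2, -0.032, 0, 0, 0, 0, 0.144, -0.2, 0, 0, 0, 0, 0, 0.152, -0.2, 0.032, 0, 0, 0, 0, 0.16, -0.2, 0.064, 0, 0, 0, 0, 0.168, -0.2, 0.094, 0, 0, 0, 0, 0.168, -0.2, 0.094, 0, 0, 0, 0, 0.168, -0.2, 0.094, 0]'

```text
clock: 3.5
position: [0.682, 0.1565, 0.3103]
ee_rot: [0.992, -0.0, -0.124, 0.0]
ft_force: [0.1, 0.5, 0.9]
grip_width: 0.004
grasp_force: 0.0
```

Run:
```python
from h import *
o=manip.get_obs();print(o["clock"],o["ft_force"],o["position"])
ims=[]
for n in("scene","top"):
    c=manip.camera(n); 
    ims.append(cv2.resize(c["color"][100:300,180:420,::-1],None,fx=3,fy=3)[:300 if 0 else 600])
    for l in("green_plate","white_plate"):
        for d in manip.tip_of(c,l)[:1]: print(n,l,d["conf"],w(d["position"],c).round(3))
cv2.imwrite("pics/near.png",ims[0])
row([.585,.165,.14]);row([.52,.19,.14])
```

```text
3.5 [0.1213853  0.45179629 0.92191999] [0.68198407 0.15650044 0.31028887]
top green_plate 0.97 [0.579 0.166 0.139]
top white_plate 0.72 [ 0.625 -0.117  0.14 ]
row [0.    0.    0.001] [-0.052  -0.0075  0.0143] tcp [0.628 0.165 0.308]
row [0.    0.    0.001] [-0.1149 -0.0326  0.0304] tcp [0.563 0.19  0.308]
```

View pics/near.png

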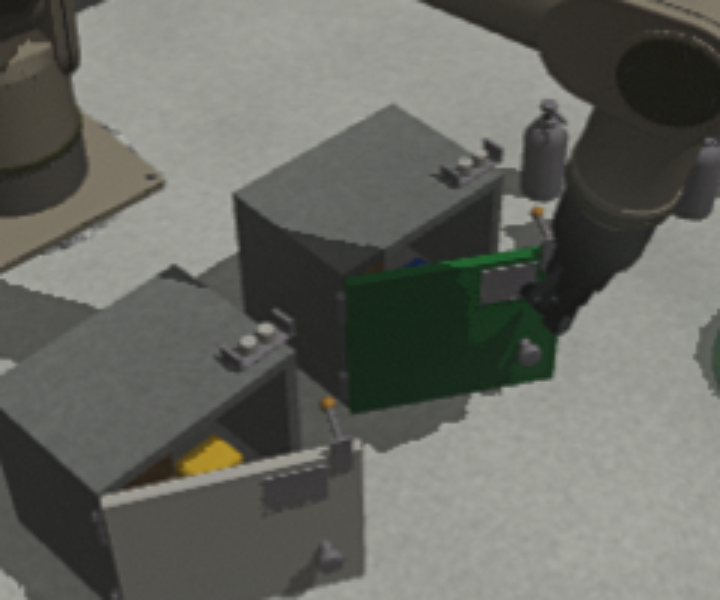

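The shut fingertips hang in front of the green door at (555,315), just to the right of the plate at (510,283). The plate hasn't moved and nothing is touched, so I push slowly.

Emit:
move_arm --plan '[0, 0, 0, -0.01, -0.002, 0.003, 0, 0, 0, 0, -0.02, -0.004, 0.005, 0, 0, 0, 0, -0.03, -0.005, 0.008, 0, 0, 0, 0, -0.037, -0.006, 0.01, 0, 0, 0, 0, -0.044, -0.007, 0.012, 0, 0, 0, 0, -0.05, -0.008, 0.0135, 0, 0, 0, 0, -0.056, -0.01, 0.015, 0, 0, 0, 0, -0.062, -0.012, 0.0165, 0, 0, 0, 0, -0.068, -0.014, 0.018, 0, 0, 0, 0, -0.074, -0.016, 0.0195, 0, 0, 0, 0, -0.08, -0.018, 0.021, 0, 0, 0, 0, -0.085, -0.02, 0.0225, 0]'

```text
clock: 5.3
position: [0.5934, 0.1776, 0.3075]
ee_rot: [0.992, 0.0, -0.125, 0.0]
ft_force: [0.0, -0.6, 0.8]
grip_width: 0.001
grasp_force: 0.2
```

Run:
```python
from h import *
o=manip.get_obs();print(o["clock"],o["ft_force"],o["position"])
for n in("scene","top"):
    c=manip.camera(n)
    for l in("green_plate","white_plate"):
        for d in manip.tip_of(c,l)[:1]: print(n,l,d["conf"],w(d["position"],c).round(3))
row([.52,.19,.14])
```

```text
5.3 [ 0.01870868 -0.59155187  0.79603981] [0.59335629 0.17756879 0.30751179]
scene green_plate 0.72 [0.538 0.184 0.138]
scene white_plate 0.88 [ 0.622 -0.115  0.14 ]
top green_plate 0.9 [0.54  0.186 0.141]
top white_plate 0.82 [ 0.625 -0.117  0.142]
row [0.001 0.001 0.   ] [-0.0302 -0.0128  0.0071] tcp [0.563 0.19  0.308]
```

The door is swinging freely. I go on to the catch, then ease through it.

Emit:
move_arm --plan '[0, 0, 0, -0.005, -0.002, 0.001, 0, 0, 0, 0, -0.01, -0.004, 0.0025, 0, 0, 0, 0, -0.014, -0.006, 0.0035, 0, 0, 0, 0, -0.017, -0.007, 0.004, 0, 0, 0, 0, -0.02, -0.008, 0.005, 0, 0, 0, 0, -0.022, -0.009, 0.0055, 0, 0, 0, 0, -0.024, -0.01, 0.006, 0, 0, 0, 0, -0.024, -0.01, 0.006, 0]'

```text
clock: 6.6
position: [0.5691, 0.1873, 0.3077]
ee_rot: [0.992, 0.0, -0.125, 0.0]
ft_force: [0.7, 1.0, -0.7]
grip_width: -0.004
grasp_force: 0.4
```

Emit:
move_arm --plan '[0, 0, 0, -0.002, 0, 0.0005, 0, 0, 0, 0, -0.004, 0, 0.001, 0, 0, 0, 0, -0.004, 0, 0.001, 0]'

```text
clock: 6.98
position: [0.5666, 0.1869, 0.3081]
ee_rot: [0.993, -0.001, -0.122, -0.001]
ft_force: [12.9, 2.5, -4.7]
grip_width: -0.0
grasp_force: 6.2
```

Emit:
move_arm --plan '[0, 0, 0, -0.002, 0, 0.0005, 0, 0, 0, 0, -0.004, 0, 0.001, 0, 0, 0, 0, -0.004, 0, 0.001, 0]'

```text
clock: 7.35
position: [0.5627, 0.1873, 0.3082]
ee_rot: [0.993, -0.001, -0.122, -0.001]
ft_force: [13.8, 4.3, -5.3]
grip_width: 0.003
grasp_force: 6.7
```

Run:
```python
from h import *
o=manip.get_obs();print(o["clock"],o["ft_force"],o["position"])
for n in("scene","top"):
    c=manip.camera(n)
    for l in("green_plate","white_plate"):
        for d in manip.tip_of(c,l)[:1]: print(n,l,d["conf"],w(d["position"],c).round(3))
```

```text
7.35 [13.82486008  4.25448953 -5.3013167 ] [0.56274145 0.18725176 0.30820158]
scene green_plate 0.71 [0.512 0.19  0.138]
scene white_plate 0.61 [ 0.623 -0.118  0.14 ]
top green_plate 0.87 [0.512 0.191 0.138]
top white_plate 0.79 [ 0.623 -0.117  0.142]
```

The striker is on the rollers at about 14 N. A few more millimetres should do it.

Emit:
move_arm --plan '[0, 0, 0, -0.002, 0, 0.0005, 0, 0, 0, 0, -0.004, 0, 0.001, 0, 0, 0, 0, -0.004, 0, 0.001, 0]'

```text
clock: 8.02
position: [0.5569, 0.1877, 0.3079]
ee_rot: [0.992, 0.0, -0.125, -0.0]
ft_force: [3.6, 2.2, -0.2]
grip_width: -0.002
grasp_force: 1.8
```

Emit:
move_arm --plan '[0, 0, 0, -0.002, 0, 0.0005, 0, 0, 0, 0, -0.002, 0, 0.0005, 0]'

```text
clock: 8.28
position: [0.5559, 0.1875, 0.3083]
ee_rot: [0.992, -0.0, -0.123, -0.001]
ft_force: [11.7, 3.9, -4.1]
grip_width: 0.0
grasp_force: 5.7
```

Run:
```python
from h import *
o=manip.get_obs();print(o["clock"],o["ft_force"],o["position"])
for n in("scene","top"):
    c=manip.camera(n)
    for l in("green_plate","white_plate"):
        for d in manip.tip_of(c,l)[:1]: print(n,l,d["conf"],w(d["position"],c).round(3))
```

```text
8.275 [11.67982748  3.90135422 -4.09226306] [0.55591297 0.1874897  0.30827228]
scene green_plate 0.9 [0.504 0.191 0.14 ]
scene white_plate 0.79 [ 0.623 -0.116  0.141]
top green_plate 0.82 [0.503 0.191 0.138]
top white_plate 0.93 [ 0.624 -0.12   0.139]
```

The force dropped and then rose again, so it has probably snapped. I push 2 mm more to see whether it is at the hard stop.

Emit:
move_arm --plan '[0, 0, 0, -0.002, 0, 0.0005, 0, 0, 0, 0, -0.002, 0, 0.0005, 0]'

```text
clock: 8.82
position: [0.555, 0.1872, 0.3086]
ee_rot: [0.993, -0.001, -0.121, -0.001]
ft_force: [19.6, 5.1, -7.6]
grip_width: -0.0
grasp_force: 9.6
```

It holds at 20 N without giving, well above the 12 N catch force, so it is at the stop. I back off, rise and check.

Emit:
move_arm --plan '[0, 0, 0, 0.01, 0, -0.0025, 0, 0, 0, 0, 0.03, 0, -0.008, 0, 0, 0, 0, 0.06, 0, -0.015, 0, 0, 0, 0, 0.09, 0, -0.023, 0, 0, 0, 0, 0.09, 0, -0.023, 0, 0, 0, 0, 0.078, 0, -0.072, 0, 0, 0, 0, 0.066, 0, -0.12, 0, 0, 0, 0, 0.055, 0, -0.165, 0, 0, 0, 0, 0.055, 0, -0.165, 0, 0, 0, 0, 0.055, 0, -0.165, 0]'

```text
clock: 10.07
position: [0.6463, 0.1877, 0.4532]
ee_rot: [0.992, 0.001, -0.126, 0.001]
ft_force: [-0.7, -0.0, -0.2]
grip_width: -0.0
grasp_force: 0.0
```

Run:
```python
from h import *
o=manip.get_obs();print(o["clock"],o["ft_force"],o["position"])
for n in("scene","top"):
    c=manip.camera(n)
    for l in("green_plate","white_plate","dispenser"):
        for d in manip.tip_of(c,l)[:3]: print(n,l,d["conf"],w(d["position"],c).round(3))
    cv2.imwrite(f"pics/end_{n}.png",cv2.resize(c["color"][100:300,180:420,::-1],None,fx=3,fy=3))
```

```text
10.075 [-0.73527978 -0.02685267 -0.17719499] [0.64630906 0.18769233 0.45318659]
scene green_plate 0.92 [0.501 0.19  0.139]
scene white_plate 0.71 [ 0.623 -0.119  0.14 ]
scene dispenser 0.89 [0.514 0.383 0.003]
scene dispenser 0.67 [0.526 0.511 0.002]
scene dispenser 0.65 [0.394 0.419 0.   ]
top green_plate 0.85 [0.506 0.196 0.141]
top white_plate 0.74 [ 0.624 -0.116  0.14 ]
top dispenser 0.81 [0.512 0.385 0.003]
top dispenser 0.79 [0.401 0.418 0.   ]
top dispenser 0.62 [0.528 0.514 0.001]
```

View pics/end_scene.png

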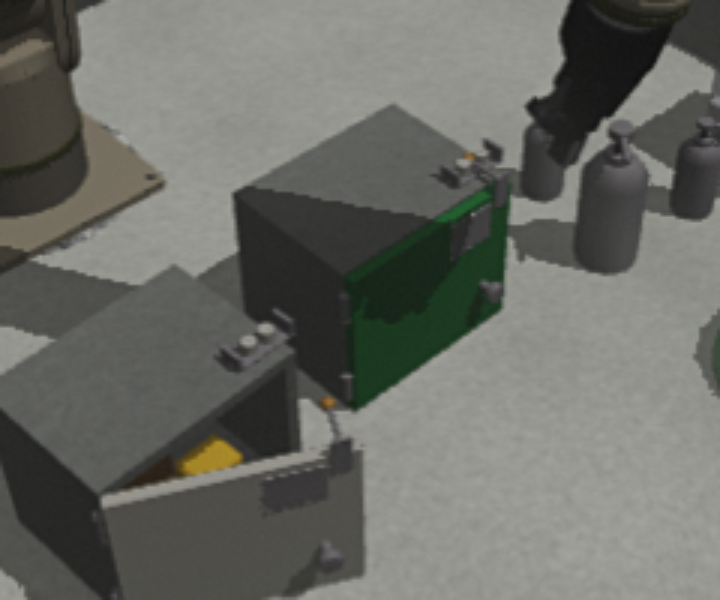

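The green door is flush with its box, and the brass striker tip at (470,158) sits past the rollers. The white door (230,510) and the dispenser (610,210) haven't moved, and the arm touches nothing.

```bash
python3 -c "
from workcell import manip
print(manip.hand_in())"
```

```text
the job is handed in; nothing more can be done
None
```

The green door is snapped shut past its roller catch, the white door and the dispenser are where they started, the arm is clear, and the job is handed in; no verdict came back.

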